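# Press a glued oak strip in the worktop ratchet clamp

### The arm

A 6-joint arm with a two-finger parallel gripper is mounted at the origin on the work surface. World frame = base frame: x ahead of the robot, y to its left, z up, the work surface at z = 0. Lengths are in m, angles in rad, forces in N, time in s.
With the tool pointing down it reaches from about 0.425 to 0.925 m from the base axis. Payload 12.5 kg.
Tool frame: the origin (TCP) lies at the very end of the fingers, on their centre line; the grasp point (between the pads) lies 19 mm behind it; z points along the fingers, y is the line along which they close (so a half turn about z gives the same grasp; the last joint's range is limited). The gripper opens to 85 mm and grips with 20 to 120 N. Pads are 22 mm wide; open, the fingers measure 114 mm over their backs; the gripper's body (76 mm by 85 mm) begins 54 mm behind the grasp point. The pads swing forward as they close: fully open they stand 13 mm farther back than shut.
Start: joints at [1.071, 0.491, 1.559, -0, 1.092, -0.106], TCP at [0.24, 0.577, 0.231] pointing down, gripper open.
Joint ranges: [-3.1, 3.1], [-0.84, 2.19], [0.05, 2.79], [-1.13, 4.28], [0.06, 2.93], [-2.69, 2.69]. Speed limits (rad/s): [2.22, 2.22, 2.79, 3.14, 3.14, 3.14].

### API

Orientations are given as a unit quaternion [w, x, y, z].
In Python, from bench import * gives the robot as it stands.
- The arm moves only by the tool servo_tool, never from a script. Its argument "motion" is one flat list of numbers, 6 for each row, row after row: the shift along the tool's x, y, z in mm, then the turn, a rotation vector about the tool's x, y, z in rad. A call has exactly 5 rows; each row is the pose to reach, as a shift and turn from the pose commanded when the call began, along the tool's axes at that moment; what a row does not reach only later rows make up. A row lasts 1/10 s, in which the tool goes at most 50 mm and 8.59 degrees, less where a joint would pass 70% of its speed; a pose out of reach is approached as far as the arm can. A call with a gripper value outside its range is refused whole. "claw" is the opening, from -1 (shut) to 1 (fully open), so that 0 is half open, set as the call begins (left out, the last holds). The fingers move at their own pace and stop on an object; "squeeze" is the grip in N (left out, the last holds). Time passes only in rows, so rows that repeat a pose let the fingers close, or fill a call up. It gives the time, the measured TCP pose, the force, the opening and the grip force at its end, in the units of the state.
- read_state(): the state, without advancing time (a new reading comes with each control period).
- read_camera(name): name is "scene" or "top" or "wrist"; returns a dict with "image" (480x640x3 uint8, red, green, blue), "mtx" (3x3 intrinsics, pixels), "eye" and "attitude" of the camera in the world. Camera axes: x right, y up, looking along -z (the intrinsics and any distortion apply to the point x, -y, -z); pixel columns grow to the right and rows downward; lengths in m; the calibration is good to about 2 mm. The wrist camera is an equidistant fisheye: a pixel r from the principal point sees the ray r / f radians off the axis. A picture is of the moment at which its call begins. There is no depth.
- close_job(): hands the job in; it is judged then, once.
The state is a dict: "time_s": time; "qpos": joint angles; "joint_vel": joint speeds; "tau": joint torques, N m; "eef_pos": TCP position; "orientation": TCP orientation; "force": force on the tool from outside, world axes, zero at the start; "wrist_torque": the same for the moment, N m; "finger_gap": opening from 0.0 (shut) to 1.0 (fully open); "grip_force": force on a finger pad.
Only numpy, scipy, OpenCV 4.12 (cv2) and the standard library are available. Lean on these libraries where they do the work, as an engineer would, in place of code of your own. Each camera call takes 0.05 s, during which the arm holds its last target. There are 200 camera calls.

### The job

Slide the glued oak strip along its channel, under the overhead bar, until its end is fully home against the end stop. Then pump the clamp's trigger towards its handle until the toothed ram's plate reaches the strip and presses it against the sprung jaw with the jaw's spring about half compressed, never squeezing it close to the end of its travel; do not push the ram by hand. The clamp has no lock: finish while still holding the trigger in so that the pressure stays on, and leave the mug, pepper mill and glue bottle alone.

Things in the scene. Friction and masses are not known exactly. Their poses are not given: they have to be found in the camera images.
- clamp: Ratchet bar clamp fixed to the worktop, 320 mm long, 180 high; origin on the worktop. Its x axis is the way the ram pushes, y the way the strip is fed to its end stop, z up; every offset listed here is in mm in this frame. Grey base 8 thick, x -150 to 170, y -58 to 58, with an infeed tongue out to y -158.
- home (a point): Where the strip's centre is when fully home against the end stop and touching the unloaded jaw: (102, -15, 28) in the clamp's frame; axes as the clamp's. (When pressed the strip goes a little further along x with the jaw.)
- strip_center (a point): Centre of the loose oak strip, 40 x 130 x 40 mm (x, y, z), 0.1 to 0.2 kg, two laths with a dark glue line. Its length lies along the channel (own y nearly the clamp's y). It starts in the channel on the base, 40 to 75 mm short of home on the -y side; its free outer end there can be pushed, or gripped across its 40 mm width.
- trigger_bar: The black trigger's round cross bar, 14 mm thick, 44 long along the clamp's y, on the +x side of the handle; nothing stands in front of it above 108 high. This entry's origin lies on the trigger's pivot, (-50, 0, 95) in the clamp's frame, not on the bar.
- trigger_grip (a point): Centre of the trigger's cross bar, 58 mm above the pivot, at rest at (-38, 0, 152) in the clamp's frame. Squeezing moves it along clamp -x by 23 mm to (-62, 0, 152). Bar and handle measure 73 mm over their outsides at rest, 50 squeezed; the bar can simply be pushed towards the handle from its front with closed fingers.
- trigger (a joint): Trigger angle, rad: 0 released (a spring returns it, 2 to 4 N at the bar), 0.4 fully squeezed. A squeeze pushes the ram forward 40 mm per rad once the pawl meets a tooth (teeth 7 mm apart, so up to 7 mm of slack); a full stroke gives some 7 to 15 mm. On the way back the pawl clicks over the teeth and the ram stays. With the jaw loaded the bar takes up to about 20 N.
- mug: White mug, 80 mm wide, 95 high, origin under its centre; to be left alone.
- pepper_mill: Wooden pepper mill, 52 mm wide, 168 high, origin under its centre; to be left alone.
- glue: White glue bottle, 52 mm wide, 150 high, origin under its centre; to be left alone.
- channel (a point): Middle of the channel's infeed end, (96, -158, 8) in the clamp's frame. The channel runs along y to the end stop's face at y 50 (stop 32 high), between a rail on the ram's side (face at x 72, top 18 high) and, on the other, a rail (face at x 120, top 20 high, y -158 to -90) and then the jaw.
- overhead (a point): Middle of the underside of the overhead bar over the channel, (96, 0, 88) in the clamp's frame: bar 24 wide (y -12 to 12), x -20 to 166, top 100 high. The strip passes beneath it.
- handle (a point): Middle of the top of the fixed upright black handle, (-97, 0, 180) in the clamp's frame: x -104 to -90, 30 wide (y). The black head below it and below the trigger spans x -104 to -20, y -23 to 23, up to 108 high.
- jaw_face (a point): Face of the sprung jaw, an aluminium plate 8 thick, 135 long (y -85 to 50), top 53 high; this point at (122, 0, 32) in the clamp's frame when unloaded. It gives way along +x towards a fixed post.
- jaw (a joint): How far the jaw's spring is compressed, m: 0 unloaded, 0.018 end of travel, 1.5 N per mm. Seen as the shrinking gap (20 mm unloaded, 2 at the end of travel) between jaw and post. Letting the trigger go lets the jaw push strip and ram back until at most about 0.005 is left.
- ram: Loose toothed steel bar, 16 mm square, 227 long, 0.8 kg, lying in its bed along the clamp's x at y 0, with an upright plate (8 x 56 x 26) at its front. Origin on the plate's front face, at the bar's underside, 26 high; starts at clamp x 30 to 56. A strip against the unloaded jaw has its near face at x 82. To be moved only by the trigger.
Things that resemble listed ones, but are neither listed nor needed, are in the scene too. What is meant by the part that bears strip_center is not purple, and is the larger of those in its own colour. There is more than one size of the ram; the job needs the larger.

How it is judged:
By the outcome, as a careful person would: the job done as asked, in the order asked, and still so for the second after the job is handed in, while the arm keeps its last pose, push and grip.
It also fails if it takes over 64 s, if anything falls off the work surface, if the arm or the gripper's body presses on something with over 40 N, if the wrist force passes 120 N, or if a joint passes its speed limit or range.

## Working session

There is one attempt and no reset: what is moved stays moved. The work goes in short steps, Python scripts to look and compute and a tool call to move; the robot and the scene stay as the last step left them, time stands still between calls to the robot, and variables do not carry over. Pictures are saved under pics/ and viewed, at most 10 in all, crops included, and the job is handed in when it is done.

Besides the shell and the picture viewer there is one more tool, called after ">>>" by a JSON object that holds its "name" and its "arguments". servo_tool: Moves the arm, as the interface text tells. Its arguments: {"type":"object","properties":{"motion":{"type":"array","items":{"type":"number"}},"claw":{"type":"number"},"squeeze":{"type":"number"}},"required":["motion"]}

```bash
mkdir -p pics; python3 - <<'E'
from bench import *
import cv2,pickle
d={}
for n in("scene","top"):
    c=read_camera(n);d[n]=c
    cv2.imwrite(f"pics/{n}0.png",c["image"][:,:,::-1]); print(n,c["mtx"],c["eye"],c["attitude"])
pickle.dump(d,open("c0.pkl","wb"))
print(read_state())
E
```

```text
scene [[486.66417038   0.         322.14133315]
 [  0.         486.66417038 242.60419248]
 [  0.           0.           1.        ]] [1.18336179 0.46758407 0.96925152] [0.44072688 0.17943951 0.33159017 0.81462214]
top [[607.44320292   0.         327.94081613]
 [  0.         607.44320292 240.95964442]
 [  0.           0.           1.        ]] [0.41468805 0.0105582  1.46576559] [-0.70091347 -0.02522214  0.0131532   0.71267886]
{'time_s': 0.1, 'qpos': array([ 1.07137962e+00,  4.91510159e-01,  1.55937326e+00, -7.83798047e-07,
        1.09168408e+00, -1.05594144e-01]), 'joint_vel': array([-0.00023974, -0.00158406, -0.00109055, -0.00028217,  0.00011752,
       -0.00016899]), 'tau': array([ 3.06482500e-03, -6.19454312e+01, -2.62028611e+01, -6.46809735e-05,
        2.91770033e-03, -2.03691127e-05]), 'eef_pos': array([0.23971167, 0.57700098, 0.23078466]), 'orientation': array([-1.44878106e-04,  1.95641039e-01,  9.80675454e-01, -4.65395654e-04]), 'force': array([-0.09474149, -0.06505605,  1.08162728]), 'wrist_torque': array([ 0.01371819,  0.02008548, -0.02038406]), 'grip_force': 0.0, 'finger_gap': 0.9979670902926844}
```

View pics/scene0.png

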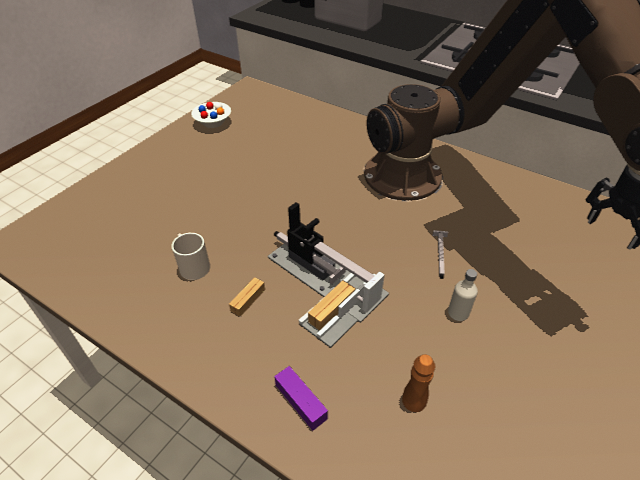

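View pics/top0.png

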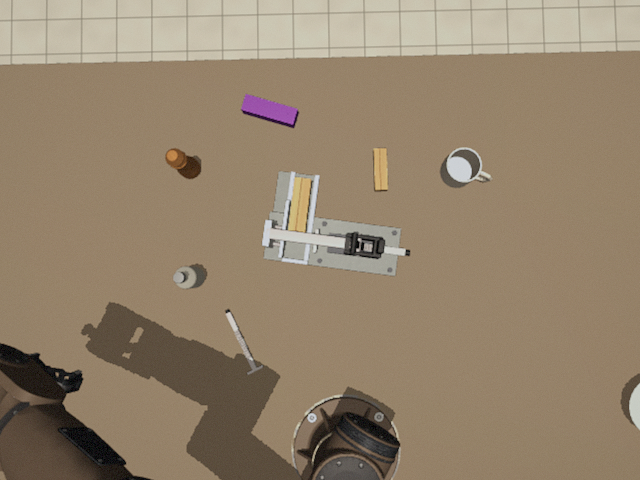

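Oak candidates in the top view are the strip in the channel (300,205), a small oak strip (380,170) and a purple block (270,110). The channel one is the larger oak piece, so it fits. The ram in the clamp (300,238) is the larger, and the loose one at (240,340) is small. I'll confirm both in an enlarged crop.

```bash
cat > h.py <<'E'
import numpy as np,cv2
from scipy.spatial.transform import Rotation as R
def rot(q): return R.from_quat([q[1],q[2],q[3],q[0]]).as_matrix()
def cast(c,uv,z):
    M=c["mtx"];d=np.array([(uv[0]-M[0,2])/M[0,0],-(uv[1]-M[1,2])/M[1,1],-1.]);w=rot(c["attitude"])@d
    e=np.array(c["eye"]);return e+w*(z-e[2])/w[2]
def proj(c,p):
    v=rot(c["attitude"]).T@(np.array(p)-c["eye"]);M=c["mtx"]
    return np.array([M[0,2]-M[0,0]*v[0]/v[2],M[1,2]+M[1,1]*v[1]/v[2]])
E
python3 - <<'E'
import pickle,cv2
d=pickle.load(open("c0.pkl","rb"))
im=d["top"]["image"][160:290,255:420,::-1]
cv2.imwrite("pics/crop1.png",cv2.resize(im,None,fx=4.6,fy=4.6,interpolation=cv2.INTER_NEAREST))
E
```

```text
(no output)
```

View pics/crop1.png

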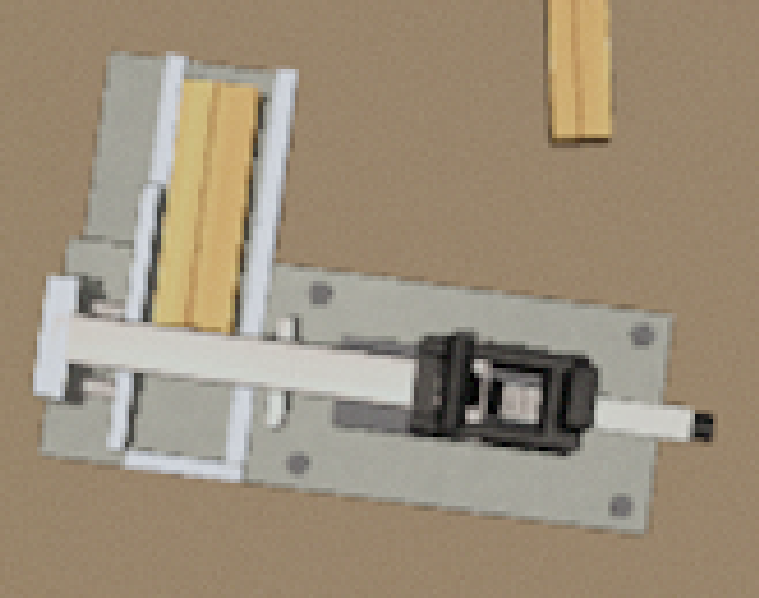

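The crop confirms the channel strip: two laths with a dark glue line, outer end at crop (220,82), running under the bar. The base corners are at crop (672,315), (645,532), (42,455) and (68,238).

```bash
cat >> h.py <<'E'
def loadT():
    z=np.load("T.npz");return z["Rm"],z["t"]
def W(p):
    Rm,t=loadT();return Rm@(np.array(p)/1000.)+t
def C(p):
    Rm,t=loadT();return (Rm.T@(np.array(p)-t))*1000
E
python3 - <<'E'
import pickle
from h import *
d=pickle.load(open("c0.pkl","rb"));c=d["top"]
f=lambda u,v:(255+u/4.6-.5,160+v/4.6-.5)
px=[(672,315),(645,532),(42,455),(68,238)]
P=np.array([cast(c,f(*p),.008) for p in px]);Q=np.array([[-150,-58,8],[-150,58,8],[170,58,8],[170,-58,8]])/1000
dP=P-P.mean(0);dQ=Q-Q.mean(0)
th=np.arctan2((dQ[:,0]*dP[:,1]-dQ[:,1]*dP[:,0]).sum(),(dQ[:,:2]*dP[:,:2]).sum())
Rm=R.from_euler('z',th).as_matrix();t=P.mean(0)-Rm@Q.mean(0);t[2]=0
np.savez("T.npz",Rm=Rm,t=t)
print("yaw",np.degrees(th),t,"res mm",((P-(Q@Rm.T+t))*1000).round(1).tolist())
for n,p in dict(stripL=(180,78),stripR=(258,86)).items(): print(n,C(cast(c,f(*p),.048)))
print("plate front",[C(cast(c,f(*p),.05)) for p in((270,425),(282,318))])
print("handle top check",C(cast(c,f(580,405),.18)))
for n in("home","a"):pass
s=d["scene"]
for n,p in dict(handle=(-97,0,180),trig=(-38,0,152),tongue=(96,-158,8),bar=(166,0,100)).items():print(n,W(p).round(4),proj(s,W(p)).round(),proj(c,W(p)).round())
print("strip out end w",W((102,-130,28)))
E
```

```text
yaw 81.7843170514807 [0.4872993  0.01551382 0.        ] res mm [[-0.9, 1.1, 0.0], [1.0, 1.1, 0.0], [0.5, -1.9, 0.0], [-0.6, -0.2, 0.0]]
stripL [ 118.51427111 -142.55532306   48.        ]
stripR [  78.35766132 -143.4240767    48.        ]
plate front [array([49.94531126, 27.85800267, 50.        ]), array([ 50.86578844, -26.87119028,  50.        ])]
handle top check [-96.38228908   4.69631375 180.        ]
handle [ 0.4734 -0.0805  0.18  ] [293. 206.] [381. 245.]
trig [ 0.4819 -0.0221  0.152 ] [311. 226.] [353. 243.]
tongue [0.6574 0.088  0.008 ] [309. 331.] [305. 174.]
bar [0.511  0.1798 0.1   ] [377. 282.] [263. 232.]
strip out end w [0.63054092 0.09789003 0.028     ]
```

```bash
cat >> h.py <<'E'
def info(tgt=None):
    from bench import read_state
    s=read_state();A=rot(s["orientation"]);Rm,_=loadT()
    print("t",s["time_s"],"tcp clamp",C(s["eef_pos"]).round(1),"F clamp",(Rm.T@s["force"]).round(1),"gap",round(s["finger_gap"],3))
    print("axes err rotvec(tool)",R.from_matrix(A.T@Rm@np.array([[0,1,0],[1,0,0],[0,0,-1.]])).as_rotvec().round(4))
    if tgt is not None: print("shift tool mm",((A.T@(W(tgt)-s["eef_pos"]))*1000).round(1))
E
python3 -c "
from h import *
info((97,-180,231))
from bench import *
import pickle
c=pickle.load(open('c0.pkl','rb'))['top']
for p,z in(((177,157),.168),((185,277),.15),((463,165),.095)):print(cast(c,p,z),C(cast(c,p,z)))"
```

```text
t 0.1 tcp clamp [520.3 325.3 230.8] F clamp [-0.1  0.1  1.1] gap 0.998
axes err rotvec(tool) [-1.000e-03 -2.000e-04 -2.504e-01]
shift tool mm [-594.4 -284.9    0. ]
[0.67304636 0.3560774  0.168     ] [ 363.61166226 -135.17428292  168.        ]
[0.41331367 0.34412205 0.15      ] [314.6632442  120.18439502 150.        ]
[ 0.65653655 -0.2755798   0.095     ] [-263.92219385 -209.09762531   95.        ]
```

>>> {"name": "servo_tool", "arguments": {"motion": [-40,-19,0,0,0,-0.05,-80,-38,0,0,0,-0.1,-120,-57,0,0,0,-0.15,-160,-77,0,0,0,-0.2,-200,-96,0,-0.001,0,-0.25], "claw": -1, "squeeze": 40}}

```text
time_s: 0.6
eef_pos: [0.3884, 0.4103, 0.2311]
orientation: [-0.0, 0.071, 0.997, 0.0]
force: [0.2, 0.2, -0.6]
finger_gap: 0.143
grip_force: 0.0
```

```bash
python3 -c "
from h import *
info((97,-180,231))"
```

```text
t 0.6 tcp clamp [376.6 154.3 231.1] F clamp [ 0.2 -0.2 -0.6] gap 0.143
axes err rotvec(tool) [ 0.0008 -0.0001  0.0019]
shift tool mm [-3.337e+02 -2.802e+02 -1.000e-01]
```

>>> {"name": "servo_tool", "arguments": {"motion": [-33,-28,0,0,0,0,-66,-56,0,0,0,0,-100,-84,0,0,0,0,-133,-112,0,0,0,0,-166,-140,0,0,0,0]}}

```text
time_s: 1.1
eef_pos: [0.5328, 0.2479, 0.231]
orientation: [-0.0, 0.072, 0.997, 0.0]
force: [0.4, -0.2, 0.4]
finger_gap: 0.003
grip_force: 0.0
```

>>> {"name": "servo_tool", "arguments": {"motion": [-34,-28,0,0,0,0,-67,-56,20,0,0,0,-100,-84,40,0,0,0,-134,-112,70,0,0,0,-167,-140,100,0,0,0]}}

```text
time_s: 1.6
eef_pos: [0.6749, 0.0892, 0.1334]
orientation: [0.0, 0.072, 0.997, 0.001]
force: [0.1, 0.1, -0.3]
finger_gap: 0.003
grip_force: 0.0
```

```bash
python3 -c "
from h import *
from bench import *
import cv2,pickle
c=read_camera('wrist');pickle.dump(c,open('w1.pkl','wb'));cv2.imwrite('pics/w1.png',c['image'][:,:,::-1]);print(c['mtx'])
info((97,-168,25))"
```

```text
[[371.64829954   0.         316.99091755]
 [  0.         371.64829954 236.47631803]
 [  0.           0.           1.        ]]
t 1.65 tcp clamp [  95.3 -177.3  127.8] F clamp [-4.7  2.1 -4.9] gap 0.003
axes err rotvec(tool) [-0.0007 -0.0041 -0.0035]
shift tool mm [  8.9   1.7 102.8]
```

View pics/w1.png

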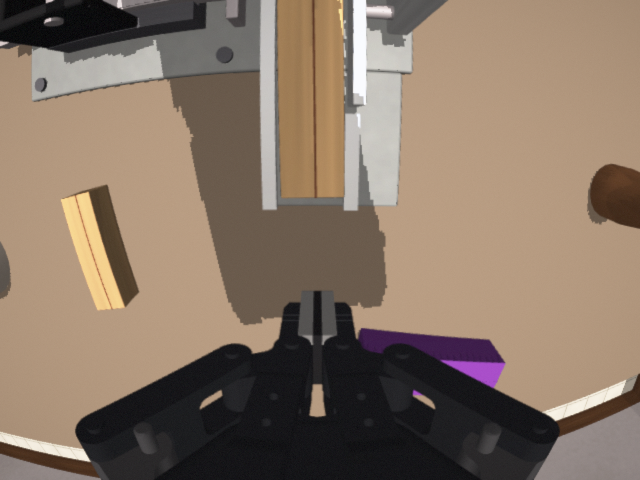

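The wrist view shows the strip's end at (315,197), in line with the closed fingers at (317,300). I'll descend behind it.

>>> {"name": "servo_tool", "arguments": {"motion": [4,1,30,0,-0.002,-0.002,8,2,60,0,-0.003,-0.003,8,2,85,0,-0.003,-0.003,8,2,99,0,-0.003,-0.003,8,2,99,0,-0.003,-0.003]}}

```text
time_s: 2.15
eef_pos: [0.6654, 0.0939, 0.0335]
orientation: [-0.0, 0.07, 0.998, 0.0]
force: [-0.4, 0.2, -0.3]
finger_gap: -0.002
grip_force: 0.0
```

```bash
python3 -c "
from h import *
from bench import *
print(read_state()['qpos'])
info((97,-168,25))"
```

```text
[ 4.18276338e-02  7.81087597e-01  1.58905077e+00  7.10488663e-04
  7.71528666e-01 -1.38864963e+00]
t 2.15 tcp clamp [ 103.1 -165.1   33.5] F clamp [ 0.2  0.4 -0.3] gap -0.002
axes err rotvec(tool) [ 0.0005 -0.0002  0.0026]
shift tool mm [-2.9 -6.1  8.5]
```

>>> {"name": "servo_tool", "arguments": {"motion": [0,-5,8,0,0,0.002,8,-5,8,0,0,0.002,20,-5,8,0,0,0.002,32,-5,8,0,0,0.002,44,-5,8,0,0,0.002]}}

```text
time_s: 2.65
eef_pos: [0.6216, 0.0952, 0.0284]
orientation: [0.002, 0.071, 0.997, 0.001]
force: [1.6, 0.4, 0.1]
finger_gap: -0.004
grip_force: 0.3
```

>>> {"name": "servo_tool", "arguments": {"motion": [8,0,0,0,0,0,16,0,0,0,0,0,20,0,0,0,0,0,23,0,0,0,0,0,23,0,0,0,0,0]}}

```text
time_s: 3.15
eef_pos: [0.599, 0.0985, 0.0273]
orientation: [0.001, 0.071, 0.997, 0.0]
force: [0.4, 0.1, -0.3]
finger_gap: -0.003
grip_force: 0.0
```

```bash
python3 -c "
from h import *
info((97,-91,26))"
```

```text
t 3.15 tcp clamp [ 98.1 -98.7  27.3] F clamp [ 0.2 -0.3 -0.3] gap -0.003
axes err rotvec(tool) [0.001  0.0028 0.0006]
shift tool mm [ 7.7 -1.1  1.3]
```

>>> {"name": "servo_tool", "arguments": {"motion": [2,0,0,0,0,0,4,0,0,0,0,0,6,0,0,0,0,0,7,0,0,0,0,0,7,0,0,0,0,0]}}

```text
time_s: 3.65
eef_pos: [0.5927, 0.0994, 0.0273]
orientation: [0.002, 0.071, 0.997, 0.0]
force: [4.3, -1.2, -0.2]
finger_gap: 0.003
grip_force: 2.2
```

>>> {"name": "servo_tool", "arguments": {"motion": [0.5,0,0,0,0,0,1,0,0,0,0,0,1.5,0,0,0,0,0,2,0,0,0,0,0,2,0,0,0,0,0]}}

```text
time_s: 4.15
eef_pos: [0.5926, 0.0995, 0.0279]
orientation: [0.004, 0.071, 0.997, 0.001]
force: [10.9, -3.4, 1.8]
finger_gap: 0.001
grip_force: 5.7
```

```bash
python3 -c "
from h import *
info((97,-91,26))"
```

```text
t 4.15 tcp clamp [ 98.1 -92.2  27.9] F clamp [ -1.8 -11.3   1.8] gap 0.001
axes err rotvec(tool) [0.0018 0.0083 0.0005]
shift tool mm [ 1.3 -1.1  1.8]
```

The strip met a firm stop: 11 N at TCP y −92 against an expected −91. I'll back off and go up.

>>> {"name": "servo_tool", "arguments": {"motion": [-12,0,0,0,0,0,-16,0,-40,0,0,0,-16,0,-85,0,0,0,-16,0,-130,0,0,0,-16,0,-170,0,0,0]}}

```text
time_s: 4.65
eef_pos: [0.6052, 0.0974, 0.199]
orientation: [0.001, 0.071, 0.997, 0.0]
force: [0.1, -0.5, 0.7]
finger_gap: -0.0
grip_force: 0.0
```

```bash
python3 -c "
from h import *
from bench import *
import cv2
c=read_camera('top');im=c['image'][160:290,255:420,::-1]
cv2.imwrite('pics/t2.png',cv2.resize(im,None,fx=4.6,fy=4.6,interpolation=cv2.INTER_NEAREST))
c=read_camera('wrist');cv2.imwrite('pics/w2.png',c['image'][:,:,::-1])
info((0,0,210))"
```

```text
t 4.75 tcp clamp [  98.3 -106.9  202.4] F clamp [-0.5  0.4 -0.2] gap -0.001
axes err rotvec(tool) [0.0025 0.0096 0.0008]
shift tool mm [106.9 -98.2  -8.9]
```

View pics/w2.png

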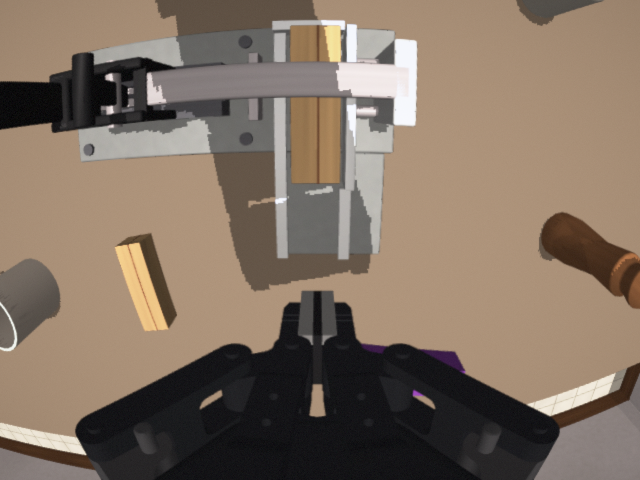

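The wrist view shows the strip's far end touching the end stop (315,26), with the ram plate at (252,85). Next I'll move above the front of the trigger and turn 90° so the camera faces the jaw.

>>> {"name": "servo_tool", "arguments": {"motion": [25,-20,-5,0,0.002,0.14,50,-40,-9,0,0.004,0.28,75,-65,-9,0,0.006,0.42,95,-85,-9,0,0.008,0.56,107,-98,-9,0.002,0.009,0.7]}}

```text
time_s: 5.25
eef_pos: [0.4837, 0.0149, 0.2052]
orientation: [-0.005, 0.412, 0.911, -0.0]
force: [-0.2, 0.4, 0.4]
finger_gap: 0.003
grip_force: 0.0
```

>>> {"name": "servo_tool", "arguments": {"motion": [0,0,0,0,0,0.14,0,0,0,0,0,0.28,0,0,0,0,0,0.42,0,0,0,0,0,0.56,0,0,0,0,0,0.7]}}

```text
time_s: 5.75
eef_pos: [0.4852, 0.0156, 0.205]
orientation: [-0.004, 0.699, 0.715, -0.002]
force: [-0.1, -0.3, 0.5]
finger_gap: 0.0
grip_force: 0.0
```

>>> {"name": "servo_tool", "arguments": {"motion": [0,0,0,0,0,0.1,0,0,0,0,0,0.17,0,0,0,0,0,0.17,0,0,0,0,0,0.17,0,0,0,0,0,0.17]}}

```text
time_s: 6.25
eef_pos: [0.4856, 0.0156, 0.2055]
orientation: [-0.003, 0.755, 0.656, -0.001]
force: [-0.0, 0.0, 0.4]
finger_gap: 0.001
grip_force: 0.0
```

```bash
sed -i 's/\[\[0,1,0\],\[1,0,0\],\[0,0,-1.\]\]/[[1,0,0],[0,-1,0],[0,0,-1.]]/' h.py; python3 -c "
from h import *
info((0,0,138))"
```

```text
t 6.25 tcp clamp [-2.000e-01  1.700e+00  2.055e+02] F clamp [0.  0.  0.4] gap 0.001
axes err rotvec(tool) [-0.0068 -0.0023  0.003 ]
shift tool mm [ 0.   2.2 67.5]
```

>>> {"name": "servo_tool", "arguments": {"motion": [0,2,20,-0.006,-0.002,0.003,0,2,40,-0.006,-0.002,0.003,0,2,60,-0.006,-0.002,0.003,-5,2,67,-0.006,-0.002,0.003,-10,2,67,-0.006,-0.002,0.003]}}

```text
time_s: 6.75
eef_pos: [0.4856, 0.0053, 0.1382]
orientation: [-0.001, 0.756, 0.654, -0.0]
force: [-1.0, 0.4, 0.0]
finger_gap: 0.003
grip_force: 0.0
```

>>> {"name": "servo_tool", "arguments": {"motion": [-2,0,0,0,0,0,-4,0,0,0,0,0,-6,0,0,0,0,0,-6,0,0,0,0,0,-6,0,0,0,0,0]}}

```text
time_s: 7.25
eef_pos: [0.4852, -0.0003, 0.1391]
orientation: [0.0, 0.756, 0.654, 0.0]
force: [-0.3, 0.5, 0.3]
finger_gap: -0.001
grip_force: 0.0
```

```bash
python3 -c "
from h import *
info((-20,0,138))
from bench import *
import cv2
c=read_camera('wrist');cv2.imwrite('pics/w3.png',c['image'][:,:,::-1])"
```

```text
t 7.25 tcp clamp [-1.600e+01 -1.000e-01  1.391e+02] F clamp [0.5 0.3 0.3] gap -0.001
axes err rotvec(tool) [ 0.0007 -0.0003 -0.0017]
shift tool mm [-4.  -0.1  1.1]
```

View pics/w3.png

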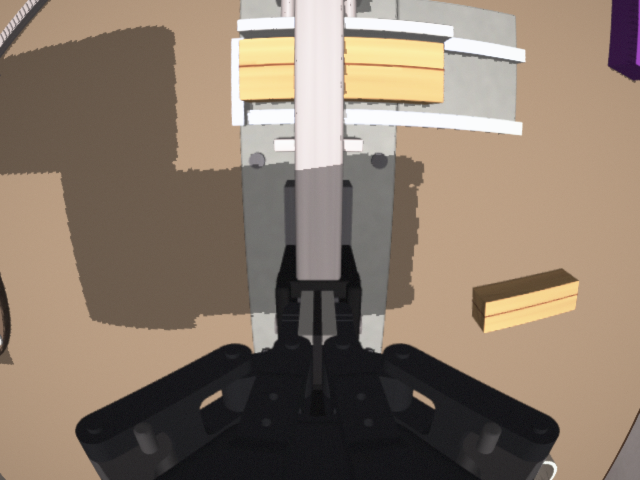

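The wrist view shows the ram plate at row 145, the strip at rows 40–102 and the jaw at row 27. The fingers are just in front of the trigger bar. I'll do the first stroke and add an edge-profile measure.

>>> {"name": "servo_tool", "arguments": {"motion": [-5,0,0,0,0,0,-10,0,0,0,0,0,-15,0,0,0,0,0,-20,0,0,0,0,0,-25,0,0,0,0,0]}}

```text
time_s: 7.8
eef_pos: [0.4819, -0.0244, 0.1395]
orientation: [-0.0, 0.757, 0.654, 0.001]
force: [0.1, 15.6, 11.7]
finger_gap: 0.003
grip_force: 7.7
```

```bash
cat >> h.py <<'E'
def wproj(c,p):
    v=rot(c["attitude"]).T@(np.array(p)-c["eye"]);M=c["mtx"]
    th=np.arctan2(np.hypot(v[0],v[1]),-v[2]);a=np.array([v[0],-v[1]]);a/=np.linalg.norm(a)
    return np.array([M[0,2],M[1,2]])+M[0,0]*th*a
def profile(save=None):
    from bench import read_camera
    from scipy.signal import find_peaks
    c=read_camera("wrist");xs=np.arange(20,160,.5)
    for yy in (-22,22):
        pts=np.array([[wproj(c,W((x,yy+e,52))) for x in xs] for e in(-2,-1,0,1,2)],np.float32)
        s=cv2.remap(c["image"],pts[...,0],pts[...,1],cv2.INTER_LINEAR).mean(0)
        g=np.gradient(cv2.GaussianBlur(s,(1,5),1)[:,:].reshape(-1,3).sum(1))
        k=find_peaks(abs(g),height=18)[0]
        print("y",yy,[(float(xs[i]),int(g[i])) for i in k])
    if save: cv2.imwrite(save,c["image"][:,:,::-1])
E
python3 -c "
from h import *
info()
profile('pics/w4.png')"
```

```text
t 7.8 tcp clamp [-40.2  -0.3 139.5] F clamp [15.5  2.1 11.7] gap 0.003
axes err rotvec(tool) [ 0.0016 -0.0021 -0.0023]
y -22 [(21.5, -34), (23.0, 62), (48.0, -50), (51.0, 124), (58.0, -52), (59.5, 58), (68.5, -45), (71.0, -69), (77.5, 111), (98.5, -56), (100.0, 58), (117.0, -117)]
y 22 [(50.0, -50), (51.5, 104), (58.5, -52), (60.0, 55), (68.5, -45), (71.5, -76), (78.0, 113), (98.0, -58), (100.0, 74), (117.0, -107)]
```

View pics/w4.png

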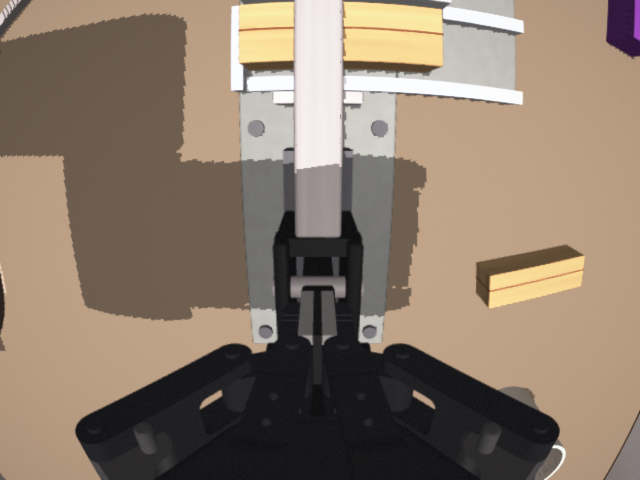

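Ram moved from 50 to about 58.5. The strip's near face is at about 78. Next I'll do stroke 2.

>>> {"name": "servo_tool", "arguments": {"motion": [10,0,0,0,0,0,20,0,0,0,0,0,27,0,0,0,0,0,27,0,0,0,0,0,27,0,0,0,0,0]}}

```text
time_s: 8.35
eef_pos: [0.4854, 0.0018, 0.1387]
orientation: [-0.0, 0.756, 0.654, 0.0]
force: [-0.4, -0.1, -0.0]
finger_gap: -0.0
grip_force: 0.0
```

>>> {"name": "servo_tool", "arguments": {"motion": [-5,0,0,0,0,0,-12,0,0,0,0,0,-18,0,0,0,0,0,-23,0,0,0,0,0,-27,0,0,0,0,0]}}

```text
time_s: 8.85
eef_pos: [0.4819, -0.0248, 0.1395]
orientation: [-0.0, 0.757, 0.654, 0.001]
force: [2.2, 15.9, 8.9]
finger_gap: 0.002
grip_force: 7.9
```

```bash
python3 -c "
from h import *
info()
profile()"
```

```text
t 8.85 tcp clamp [-40.6  -0.4 139.5] F clamp [16.1  0.1  8.9] gap 0.002
axes err rotvec(tool) [ 0.0017 -0.0022 -0.003 ]
y -22 [(21.5, -27), (23.0, 59), (54.5, -64), (58.0, 140), (68.5, -42), (71.0, -68), (78.0, 112), (98.5, -65), (100.0, 71), (117.0, -148)]
y 22 [(56.0, -58), (58.0, 124), (68.5, -47), (71.0, -72), (77.5, 111), (98.5, -55), (100.0, 66), (117.0, -125)]
```

>>> {"name": "servo_tool", "arguments": {"motion": [10,0,0,0,0,0,20,0,0,0,0,0,27,0,0,0,0,0,27,0,0,0,0,0,27,0,0,0,0,0]}}

```text
time_s: 9.4
eef_pos: [0.4854, 0.0018, 0.1387]
orientation: [-0.0, 0.756, 0.654, 0.0]
force: [-1.2, -0.0, 0.3]
finger_gap: 0.001
grip_force: 0.0
```

>>> {"name": "servo_tool", "arguments": {"motion": [-5,0,0,0,0,0,-12,0,0,0,0,0,-18,0,0,0,0,0,-23,0,0,0,0,0,-27,0,0,0,0,0]}}

```text
time_s: 9.9
eef_pos: [0.4819, -0.0247, 0.1396]
orientation: [-0.0, 0.757, 0.654, 0.001]
force: [2.8, 17.0, 11.1]
finger_gap: -0.0
grip_force: 8.4
```

```bash
python3 -c "
from h import *
info()
profile()"
```

```text
t 9.9 tcp clamp [-40.5  -0.4 139.6] F clamp [17.2 -0.3 11.1] gap -0.0
axes err rotvec(tool) [ 0.0019 -0.0023 -0.003 ]
y -22 [(21.5, -30), (23.0, 61), (58.0, -31), (59.5, 72), (62.0, -107), (64.5, 134), (72.0, -138), (78.0, 106), (98.5, -64), (100.0, 66), (117.0, -136)]
y 22 [(58.0, -33), (59.5, 86), (62.5, -118), (65.0, 132), (72.5, -143), (77.5, 115), (98.0, -52), (100.0, 64), (116.5, -119)]
```

>>> {"name": "servo_tool", "arguments": {"motion": [10,0,0,0,0,0,20,0,0,0,0,0,27,0,0,0,0,0,27,0,0,0,0,0,27,0,0,0,0,0]}}

```text
time_s: 10.45
eef_pos: [0.4854, 0.0018, 0.1387]
orientation: [-0.0, 0.756, 0.654, 0.0]
force: [0.1, -0.1, -0.4]
finger_gap: -0.001
grip_force: 0.0
```

>>> {"name": "servo_tool", "arguments": {"motion": [-5,0,0,0,0,0,-12,0,0,0,0,0,-18,0,0,0,0,0,-23,0,0,0,0,0,-27,0,0,0,0,0]}}

```text
time_s: 10.95
eef_pos: [0.482, -0.0242, 0.1397]
orientation: [-0.0, 0.757, 0.653, 0.002]
force: [2.3, 22.4, 11.6]
finger_gap: 0.003
grip_force: 11.0
```

```bash
python3 -c "
from h import *
info()
profile()"
```

```text
t 10.95 tcp clamp [-40.1  -0.4 139.7] F clamp [22.5  0.9 11.6] gap 0.003
axes err rotvec(tool) [ 0.002  -0.003  -0.0032]
y -22 [(21.5, -33), (23.0, 64), (58.0, -36), (59.5, 86), (68.0, -125), (71.0, 138), (78.5, -68), (80.0, 35), (99.5, -64), (101.0, 60), (118.0, -182)]
y 22 [(58.0, -39), (59.5, 91), (68.5, -127), (71.5, 141), (78.5, -68), (80.0, 32), (99.5, -66), (101.5, 65), (118.0, -170)]
```

>>> {"name": "servo_tool", "arguments": {"motion": [10,0,0,0,0,0,20,0,0,0,0,0,27,0,0,0,0,0,27,0,0,0,0,0,27,0,0,0,0,0]}}

```text
time_s: 11.5
eef_pos: [0.4853, 0.0017, 0.1386]
orientation: [-0.0, 0.756, 0.654, 0.0]
force: [-1.1, 0.4, 0.4]
finger_gap: -0.001
grip_force: 0.0
```

>>> {"name": "servo_tool", "arguments": {"motion": [-5,0,0,0,0,0,-12,0,0,0,0,0,-18,0,0,0,0,0,-23,0,0,0,0,0,-27,0,0,0,0,0]}}

```text
time_s: 12.0
eef_pos: [0.4819, -0.0239, 0.1399]
orientation: [-0.0, 0.757, 0.653, 0.002]
force: [1.5, 27.4, 16.0]
finger_gap: 0.006
grip_force: 13.7
```

```bash
python3 -c "
from h import *
info()
profile()
from bench import *
a=read_camera('top')['image'][215:265,255:335,::-1];b=read_camera('scene')['image'][255:345,290:395,::-1]
f=lambda i,k:cv2.resize(i,None,fx=k,fy=k,interpolation=cv2.INTER_CUBIC)
a=f(a,5);b=f(b,5);o=np.zeros((450,800,3),np.uint8);o[:250,:400]=a;o[:,400:]=b[:450,:400]
cv2.imwrite('pics/m5.png',b)
cv2.imwrite('pics/t5.png',a)"
```

```text
t 12.0 tcp clamp [-39.8  -0.3 139.9] F clamp [27.4  2.4 16. ] gap 0.006
axes err rotvec(tool) [ 0.0018 -0.0034 -0.0034]
y -22 [(21.5, -30), (23.0, 59), (58.0, -32), (59.5, 87), (68.5, -44), (71.0, -64), (73.5, -35), (77.0, 139), (84.0, -64), (86.0, 31), (105.5, -64), (107.0, 61), (118.5, -210)]
y 22 [(58.0, -32), (59.5, 85), (68.5, -49), (74.0, -66), (77.5, 143), (84.5, -57), (86.0, 23), (105.5, -62), (107.5, 70), (119.0, -197)]
```

View pics/m5.png

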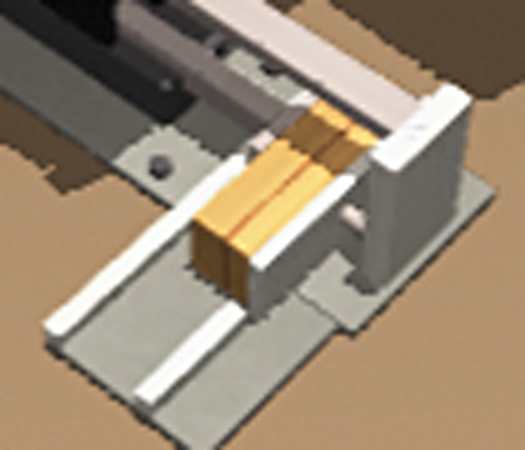

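The scene crop shows the strip pressed against the jaw, with a clear gap between the jaw and the post. I'll turn the jaw's outer top corner (about crop 268,268) and the strip's end-face corners into compression using predicted pixels.

```bash
python3 -c "
from h import *
from bench import *
c=read_camera('scene');f=lambda p:((proj(c,W(p))-[290,255])*5+2).round(0).tolist()
print('static: rail end in',f((120,-90,20)),'rail outer end',f((120,-158,20)),'base corner',f((170,-58,8)),'railR',f((72,-158,18)))
for d in (0,4,8,12):print(d,'jaw in',f((122+d,-85,53)),'jaw out',f((130+d,-85,53)),'glue end top',f((102+d,-80,48)),'near top',f((82+d,-80,48)))
cv2.imwrite('pics/m5b.png',cv2.resize(c['image'][285:325,325:365,::-1],None,fx=14,fy=14,interpolation=cv2.INTER_CUBIC))
w=read_camera('wrist')
xs=np.arange(60,130,.5)
for z,l in((48,'strip'),(18,'rail')):
  for y in (-35,-50,-65) :
    s=np.array([w['image'][tuple(wproj(w,W((x,y,z))).round().astype(int)[::-1])].astype(int).sum() if (wproj(w,W((x,y,z)))>0).all() else -1 for x in xs])
    g=np.gradient(s.astype(float));print(l,y,[(float(xs[i]),int(g[i])) for i in range(1,len(g)-1) if abs(g[i])>45 and abs(g[i])>=abs(g[i-1]) and abs(g[i])>abs(g[i+1])])
"
```

```text
static: rail end in [232.0, 306.0] rail outer end [137.0, 397.0] base corner [355.0, 337.0] railR [60.0, 342.0]
0 jaw in [244.0, 260.0] jaw out [257.0, 269.0] glue end top [218.0, 238.0] near top [186.0, 215.0]
4 jaw in [250.0, 265.0] jaw out [263.0, 274.0] glue end top [224.0, 242.0] near top [192.0, 220.0]
8 jaw in [257.0, 269.0] jaw out [270.0, 279.0] glue end top [231.0, 247.0] near top [198.0, 224.0]
12 jaw in [263.0, 274.0] jaw out [277.0, 283.0] glue end top [237.0, 251.0] near top [205.0, 229.0]
strip -35 [(68.5, -65), (77.5, -69), (79.0, -95), (86.0, 180), (107.5, -122), (109.0, 130), (120.0, -324)]
strip -50 [(68.5, -174), (79.0, -81), (85.5, 161), (87.0, 54), (107.0, -128), (108.5, 122), (121.0, -319)]
strip -65 [(69.0, -65), (77.5, -110), (79.5, -57), (86.0, 180), (107.0, -115), (108.5, 125), (122.5, -315)]
rail -35 [(62.5, 108), (72.0, -50), (82.0, -103), (83.5, -46), (85.0, -52), (91.0, 78), (92.5, 135), (115.0, -64), (116.0, -69), (117.0, 73), (118.0, 59)]
rail -50 [(62.5, 120), (72.5, -58), (82.0, -72), (83.5, -78), (85.0, -54), (91.0, 97), (92.5, 121), (116.0, -126), (117.5, 129)]
rail -65 [(61.0, 120), (62.5, 121), (72.0, -62), (83.0, -120), (84.5, -66), (92.0, 178), (115.5, -119), (118.0, 72)]
```

View pics/m5b.png

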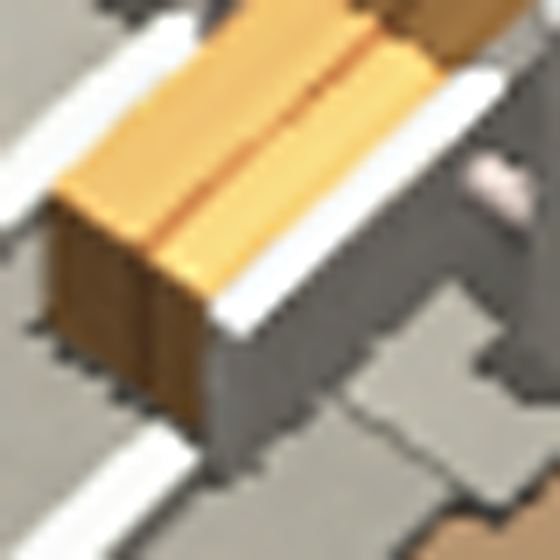

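Compression is now about 4 mm: near strip face 86, jaw corners 3.5–4.5, rail check 72.2 against 72. The next stroke must stop short, at about 5 mm more.

>>> {"name": "servo_tool", "arguments": {"motion": [10,0,0,0,0,0,20,0,0,0,0,0,27,0,0,0,0,0,27,0,0,0,0,0,27,0,0,0,0,0]}}

```text
time_s: 12.75
eef_pos: [0.4854, 0.0016, 0.1387]
orientation: [-0.0, 0.756, 0.654, 0.0]
force: [-0.1, 0.9, 1.5]
finger_gap: -0.0
grip_force: 0.0
```

```bash
cat >> h.py <<'E'
def strip():
    from bench import read_camera
    w=read_camera('wrist');xs=np.arange(60,130,.5)
    for y in (-35,-50,-65):
        P=[wproj(w,W((x,y,48))) for x in xs]
        s=np.array([w['image'][tuple(p.round().astype(int)[::-1])].astype(int).sum() if (p>0).all() else 0 for p in P])
        g=np.gradient(s.astype(float));print(y,[(float(xs[i]),int(g[i])) for i in range(1,len(g)-1) if abs(g[i])>75 and abs(g[i])>=abs(g[i-1]) and abs(g[i])>abs(g[i+1])])
E
python3 -c "
from h import *
info()
strip()"
```

```text
t 12.75 tcp clamp [-1.410e+01 -1.000e-01  1.387e+02] F clamp [0.9 0.3 1.5] gap -0.0
axes err rotvec(tool) [-0.0001 -0.0001 -0.0012]
-35 [(62.5, 143), (82.0, -116), (86.5, 185), (107.0, -116), (109.0, 133), (125.5, -151), (127.5, 204)]
-50 [(62.5, 128), (72.0, -155), (86.5, 178), (107.5, -76), (108.5, 126), (125.0, -157), (127.0, 213)]
-65 [(62.5, 128), (81.0, -87), (85.5, 113), (87.0, 100), (107.0, -112), (109.0, 121), (125.0, -153), (127.0, 214)]
```

>>> {"name": "servo_tool", "arguments": {"motion": [-5,0,0,0,0,0,-10,0,0,0,0,0,-15,0,0,0,0,0,-19,0,0,0,0,0,-22,0,0,0,0,0]}}

```text
time_s: 13.3
eef_pos: [0.4828, -0.0177, 0.1398]
orientation: [-0.001, 0.757, 0.653, 0.003]
force: [2.9, 42.5, 17.7]
finger_gap: -0.0
grip_force: 21.3
```

```bash
python3 -c "
from h import *
info()
strip();profile()"
```

```text
t 13.3 tcp clamp [-33.6  -0.3 139.8] F clamp [42.5  3.2 17.7] gap -0.0
axes err rotvec(tool) [ 0.0019 -0.0053 -0.0042]
-35 [(81.0, -154), (87.5, 166), (108.0, -126), (109.5, 114), (126.5, -308)]
-50 [(69.5, -118), (87.0, 173), (109.5, 123), (127.5, -160)]
-65 [(80.0, -116), (87.5, 163), (109.5, 125), (126.5, -159)]
y -22 [(25.5, 70), (60.0, 61), (69.0, -39), (73.5, -67), (75.5, -35), (79.0, 146), (86.0, -69), (87.5, 36), (107.5, -59), (109.0, 57), (125.0, -207)]
y 22 [(22.5, 46), (58.5, -21), (60.5, 77), (69.5, -43), (76.0, -64), (79.0, 144), (86.0, -56), (88.0, 24), (107.5, -58), (109.0, 60), (125.0, -203)]
```

>>> {"name": "servo_tool", "arguments": {"motion": [0,0,0,0,0,0,0,0,0,0,0,0,0,0,0,0,0,0,0,0,0,0,0,0,0,0,0,0,0,0]}}

```text
time_s: 13.9
eef_pos: [0.4828, -0.0176, 0.1398]
orientation: [-0.001, 0.757, 0.653, 0.002]
force: [3.0, 33.1, 14.9]
finger_gap: 0.0
grip_force: 16.9
```

```bash
python3 -c "
from h import *
info()
strip()"
```

```text
t 13.9 tcp clamp [-33.5  -0.3 139.8] F clamp [33.2  1.8 14.9] gap 0.0
axes err rotvec(tool) [ 0.002  -0.0045 -0.003 ]
-35 [(81.0, -149), (87.5, 179), (108.0, -98), (110.0, 130), (126.5, -315)]
-50 [(69.5, -221), (87.5, 151), (108.5, -121), (110.5, 120), (127.5, -189)]
-65 [(81.0, -105), (87.5, 163), (108.5, -83), (110.5, 121), (126.5, -150)]
```

>>> {"name": "servo_tool", "arguments": {"motion": [0,0,0,0,0,0,0,0,0,0,0,0,0,0,0,0,0,0,0,0,0,0,0,0,0,0,0,0,0,0]}}

```text
time_s: 14.45
eef_pos: [0.4828, -0.0176, 0.1398]
orientation: [-0.001, 0.757, 0.654, 0.002]
force: [3.7, 32.9, 14.5]
finger_gap: 0.002
grip_force: 16.9
```

```bash
python3 -c "
from h import *
from bench import *
info()
strip()
c=read_camera('wrist');cv2.imwrite('pics/w6.png',cv2.resize(c['image'][180:400,180:460,::-1],None,fx=2.7,fy=2.7))"
```

```text
t 14.45 tcp clamp [-33.5  -0.3 139.8] F clamp [33.1  1.1 14.5] gap 0.002
axes err rotvec(tool) [ 0.0021 -0.0045 -0.003 ]
-35 [(81.0, -149), (87.5, 178), (108.0, -98), (110.0, 129), (126.5, -315)]
-50 [(69.5, -223), (87.0, 156), (108.5, -121), (110.5, 122), (127.5, -185)]
-65 [(81.0, -102), (87.5, 161), (108.5, -84), (110.5, 119), (126.5, -153)]
```

View pics/w6.png

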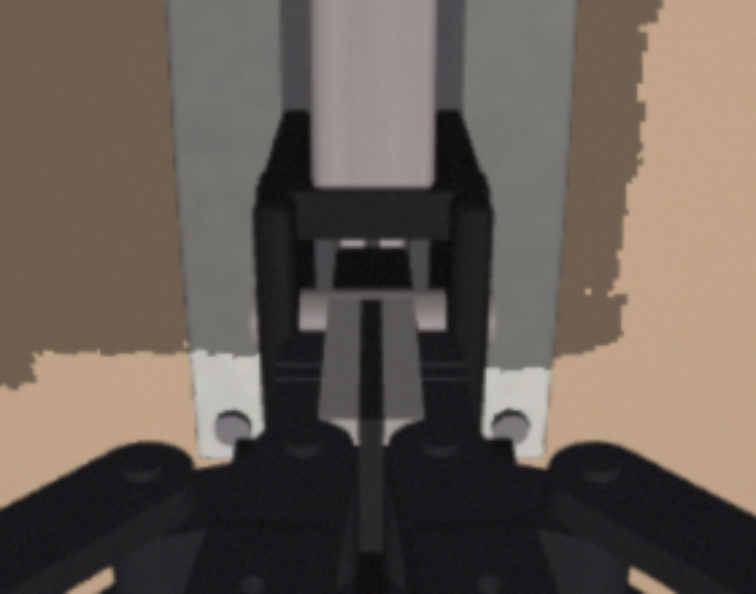

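The fingers are squarely on the trigger bar (crop 370,310) and the pawl has just engaged. The force is higher than I expected, so I'll go on in small steps and watch it.

>>> {"name": "servo_tool", "arguments": {"motion": [-0.5,0,0,0,0,0,-1,0,0,0,0,0,-1.5,0,0,0,0,0,-1.5,0,0,0,0,0,-1.5,0,0,0,0,0]}}

```text
time_s: 15.05
eef_pos: [0.4827, -0.0185, 0.1399]
orientation: [-0.001, 0.757, 0.653, 0.003]
force: [3.3, 39.7, 16.6]
finger_gap: -0.002
grip_force: 20.2
```

```bash
python3 -c "
from h import *
from bench import *
info()
strip();print(read_state()['wrist_torque'])"
```

```text
t 15.05 tcp clamp [-34.3  -0.3 139.9] F clamp [39.8  2.4 16.6] gap -0.002
axes err rotvec(tool) [ 0.0022 -0.0055 -0.0033]
-35 [(81.0, -155), (87.5, 170), (108.5, -122), (110.0, 130), (126.0, -318)]
-50 [(70.0, -96), (79.0, -91), (87.5, 178), (108.5, -76), (109.5, 117), (127.0, -296)]
-65 [(80.0, -116), (86.5, 122), (88.0, 102), (109.5, 123), (126.5, -146), (129.0, -163)]
[ 6.28784008 -0.5768085  -0.01168016]
```

>>> {"name": "servo_tool", "arguments": {"motion": [10,0,0,0,0,0,22,0,0,0,0,0,22,0,0,0,0,0,17,0,0,0,0,0,15,0,0,0,0,0]}}

```text
time_s: 15.6
eef_pos: [0.4841, -0.0074, 0.1388]
orientation: [-0.0, 0.757, 0.654, 0.0]
force: [-0.0, 4.3, 3.7]
finger_gap: 0.001
grip_force: 2.0
```

>>> {"name": "servo_tool", "arguments": {"motion": [-2,0,0,0,0,0,-4,0,0,0,0,0,-4,0,0,0,0,0,-4,0,0,0,0,0,-4,0,0,0,0,0]}}

```text
time_s: 16.1
eef_pos: [0.4836, -0.0108, 0.1387]
orientation: [0.0, 0.756, 0.654, 0.0]
force: [0.5, 2.4, 1.0]
finger_gap: 0.003
grip_force: 1.0
```

>>> {"name": "servo_tool", "arguments": {"motion": [-2,0,0,0,0,0,-4,0,0,0,0,0,-4,0,0,0,0,0,-4,0,0,0,0,0,-4,0,0,0,0,0]}}

```text
time_s: 16.6
eef_pos: [0.4833, -0.0133, 0.1392]
orientation: [-0.0, 0.757, 0.654, 0.001]
force: [2.7, 17.8, 7.3]
finger_gap: 0.001
grip_force: 9.1
```

>>> {"name": "servo_tool", "arguments": {"motion": [-2,0,0,0,0,0,-3,0,0,0,0,0,-3,0,0,0,0,0,-3,0,0,0,0,0,-3,0,0,0,0,0]}}

```text
time_s: 17.1
eef_pos: [0.4831, -0.015, 0.1394]
orientation: [-0.001, 0.757, 0.654, 0.002]
force: [3.4, 31.1, 12.0]
finger_gap: 0.002
grip_force: 15.9
```

```bash
python3 -c "
from h import *
info()
strip()"
```

```text
t 17.1 tcp clamp [-30.8  -0.2 139.4] F clamp [31.2  1.  12. ] gap 0.002
axes err rotvec(tool) [ 0.0014 -0.0041 -0.0023]
-35 [(60.5, 175), (79.0, -114), (80.5, -84), (85.5, 172), (106.5, -129), (108.0, 125), (125.0, -165), (127.0, 204)]
-50 [(69.5, -169), (85.0, 125), (86.5, 91), (107.0, -126), (108.0, 82), (125.5, -142), (127.5, 132)]
-65 [(79.0, -118), (86.0, 157), (107.0, -112), (108.0, 77), (125.5, -111), (127.0, 213)]
```

>>> {"name": "servo_tool", "arguments": {"motion": [-1,0,-1,0,0,0,-2,0,-1.5,0,0,0,-3,0,-1.5,0,0,0,-3,0,-1.5,0,0,0,-3,0,-1.5,0,0,0]}}

```text
time_s: 17.65
eef_pos: [0.4826, -0.0172, 0.1401]
orientation: [-0.002, 0.757, 0.654, 0.002]
force: [8.8, 37.5, -0.2]
finger_gap: 0.003
grip_force: 19.5
```

>>> {"name": "servo_tool", "arguments": {"motion": [0,0,0,0,0,0,0,0,0,0,0,0,0,0,0,0,0,0,0,0,0,0,0,0,0,0,0,0,0,0]}}

```text
time_s: 18.15
eef_pos: [0.4826, -0.0172, 0.1401]
orientation: [-0.002, 0.757, 0.654, 0.002]
force: [7.8, 37.5, -1.0]
finger_gap: 0.001
grip_force: 19.5
```

```bash
python3 -c "
from h import *
info()
strip();profile()"
```

```text
t 18.15 tcp clamp [-33.1  -0.  140.1] F clamp [38.2 -2.3 -1. ] gap 0.001
axes err rotvec(tool) [ 0.0005 -0.0052 -0.0026]
-35 [(79.0, -107), (86.0, 170), (107.5, -94), (108.5, 109), (126.0, -168), (127.0, -137)]
-50 [(69.5, -148), (85.5, 83), (87.0, 132), (107.0, -128), (109.0, 124), (125.5, -158), (127.0, 144), (128.5, -285)]
-65 [(80.0, -138), (86.0, 169), (107.0, -123), (109.0, 124), (125.0, -130), (127.0, 180)]
y -22 [(25.5, 73), (58.5, -19), (60.5, 70), (69.5, -40), (72.0, -65), (75.0, -35), (78.0, 140), (85.0, -79), (86.5, 42), (106.5, -57), (108.0, 59), (125.0, -119)]
y 22 [(22.5, 59), (59.0, -23), (60.5, 83), (69.5, -44), (72.5, -18), (75.5, -69), (78.0, 140), (85.0, -75), (86.5, 37), (106.5, -59), (108.5, 64), (125.5, -133)]
```

```bash
cat >> h.py <<'E'
def stripe(c,y,z,x0,x1,thr=560):
    xs=np.arange(x0,x1,.25);P=np.array([[proj(c,W((x,y,z))) for x in xs]],np.float32)
    s=cv2.remap(c['image'],P[...,0],P[...,1],cv2.INTER_LINEAR)[0].astype(int)
    m=(s.min(1)>thr/3);return (round(float(xs[m].min()),1),round(float(xs[m].max()),1),round(float(xs[m].mean()),1)) if m.any() else None
E
python3 -c "
from h import *
from bench import *
import pickle
d0=pickle.load(open('c0.pkl','rb'));
for n in('top','scene'):
  c=read_camera(n)
  for y in(-75,-65,-55,-45,-35,20,30,40): print(n,y,'jaw0',stripe(d0[n],y,53,105,149),'jaw',stripe(c,y,53,105,149))
  for y in(-20,0,20):print('post top',y,stripe(c,y,100,130,190))
  f=lambda p:proj(c,W(p)).round(1).tolist()
  print(n,'strip end y:',end='')
  for y in np.arange(-100,-60,4):
    u=f((95,y,48));print((int(y),c['image'][int(u[1]+.5),int(u[0]+.5)].tolist()),end=' ')
  print()
"
```

```text
top -75 jaw0 (123.5, 129.8, 126.6) jaw (126.5, 134.5, 130.5)
top -65 jaw0 (122.8, 128.8, 125.8) jaw (126.5, 133.8, 130.1)
top -55 jaw0 (123.5, 129.0, 126.2) jaw (127.5, 133.5, 130.5)
top -45 jaw0 (123.0, 129.2, 126.1) jaw (126.0, 133.8, 129.9)
top -35 jaw0 (123.2, 129.0, 126.1) jaw (127.8, 135.0, 131.4)
top 20 jaw0 (123.2, 143.2, 129.1) jaw (127.0, 144.8, 135.8)
top 30 jaw0 (124.0, 130.0, 127.0) jaw (127.0, 135.0, 131.0)
top 40 jaw0 (123.2, 129.0, 126.1) jaw (126.2, 133.8, 130.0)
post top -20 (150.8, 164.8, 157.8)
post top 0 (130.0, 165.8, 147.9)
post top 20 (130.0, 165.8, 157.0)
top strip end y:(-100, [176, 175, 164]) (-96, [175, 173, 162]) (-92, [176, 176, 166]) (-88, [174, 173, 164]) (-84, [172, 172, 163]) (-80, [194, 172, 128]) (-76, [217, 185, 127]) (-72, [216, 185, 126]) (-68, [217, 184, 127]) (-64, [216, 184, 126]) 
scene -75 jaw0 (120.5, 127.8, 124.1) jaw (123.5, 131.5, 127.5)
scene -65 jaw0 (120.2, 127.2, 123.8) jaw (123.8, 131.2, 127.5)
scene -55 jaw0 (120.2, 127.2, 123.8) jaw (124.0, 131.5, 127.8)
scene -45 jaw0 (120.5, 127.0, 123.8) jaw (123.8, 131.8, 127.8)
scene -35 jaw0 (121.0, 127.0, 124.0) jaw (124.0, 132.2, 128.1)
scene 20 jaw0 (127.2, 143.0, 135.1) jaw (127.0, 143.2, 135.1)
scene 30 jaw0 (105.0, 142.8, 123.9) jaw (105.0, 143.0, 124.0)
scene 40 jaw0 (105.0, 142.8, 123.9) jaw (105.0, 143.2, 124.1)
post top -20 (146.0, 163.5, 154.8)
post top 0 (130.0, 163.8, 146.9)
post top 20 (148.8, 163.8, 156.2)
scene strip end y:(-100, [178, 173, 160]) (-96, [161, 156, 142]) (-92, [112, 95, 75]) (-88, [88, 61, 32]) (-84, [88, 63, 35]) (-80, [90, 63, 35]) (-76, [253, 213, 125]) (-72, [244, 201, 118]) (-68, [243, 198, 116]) (-64, [242, 198, 115])
```

Measured d is 4.0 mm, with the jaw parallel and the strip home at y −80. The pawl seems to bind, so I'll release fully, check, and make a fresh stroke.

>>> {"name": "servo_tool", "arguments": {"motion": [10,0,0,0,0,0,20,0,0.5,0,0,0,25,0,0.5,0,0,0,25,0,0.5,0,0,0,25,0,0.5,0,0,0]}}

```text
time_s: 18.85
eef_pos: [0.4857, 0.0039, 0.1398]
orientation: [0.0, 0.756, 0.654, 0.0]
force: [0.2, 0.3, -0.7]
finger_gap: -0.002
grip_force: 0.0
```

```bash
cat >> h.py <<'E'
def jaw():
    from bench import read_camera
    import pickle
    d0=pickle.load(open('c0.pkl','rb'))
    for n in('top','scene'):
        c=read_camera(n);ys=(-75,-70,-65,-60,-55,-45,-35)
        print(n,"d",[round(stripe(c,y,53,105,149)[2]-stripe(d0[n],y,53,105,149)[2],1) for y in ys])
E
python3 -c "
from h import *
info();jaw();profile();strip()"
```

```text
t 18.85 tcp clamp [-1.170e+01 -1.000e-01  1.398e+02] F clamp [ 0.3 -0.1 -0.7] gap -0.002
axes err rotvec(tool) [ 0.0001 -0.0001 -0.0015]
top d [3.5, 5.0, 4.3, 3.1, 3.9, 3.7, 5.1]
scene d [3.4, 3.2, 3.7, 3.7, 3.8, 3.8, 3.9]
y -22 [(47.5, 61), (63.0, 47), (72.0, -44), (75.5, -65), (78.5, 119), (85.5, -72), (87.0, 33), (107.0, -53), (108.5, 56), (124.5, -88), (126.5, 121), (134.0, -37), (143.5, -64), (146.0, -99)]
y 22 [(42.5, 61), (63.0, 50), (72.5, -49), (77.0, -38), (79.0, 94), (85.5, -70), (87.0, 30), (106.5, -58), (108.5, 67), (125.0, -80), (126.5, 112), (134.5, -51), (138.0, -33), (146.0, -84)]
-35 [(63.5, 106), (82.5, -114), (86.0, 158), (107.5, -126), (108.5, 109), (125.0, -85), (126.0, -82), (127.0, 208)]
-50 [(62.5, 121), (72.0, -145), (83.0, -100), (85.5, 88), (87.0, 118), (107.5, -122), (109.0, 121), (125.5, -177), (127.5, 206)]
-65 [(62.5, 126), (82.0, -96), (86.5, 172), (106.5, -85), (108.5, 127), (125.5, -156), (127.5, 201)]
```

>>> {"name": "servo_tool", "arguments": {"motion": [-3,0,0,0,0,0,-6,0,0,0,0,0,-6,0,0,0,0,0,-6,0,0,0,0,0,-6,0,0,0,0,0]}}

```text
time_s: 19.55
eef_pos: [0.4849, -0.0018, 0.1398]
orientation: [-0.0, 0.757, 0.654, 0.0]
force: [0.3, -0.4, -1.1]
finger_gap: -0.001
grip_force: 0.0
```

>>> {"name": "servo_tool", "arguments": {"motion": [-3,0,0,0,0,0,-3,0,0,0,0,0,-3,0,0,0,0,0,-3,0,0,0,0,0,-3,0,0,0,0,0]}}

```text
time_s: 20.05
eef_pos: [0.4844, -0.0048, 0.1398]
orientation: [-0.0, 0.756, 0.654, 0.0]
force: [0.5, 0.3, 0.3]
finger_gap: -0.003
grip_force: 0.0
```

>>> {"name": "servo_tool", "arguments": {"motion": [-3,0,0,0,0,0,-3,0,0,0,0,0,-3,0,0,0,0,0,-3,0,0,0,0,0,-3,0,0,0,0,0]}}

```text
time_s: 20.55
eef_pos: [0.484, -0.0077, 0.1398]
orientation: [0.0, 0.756, 0.654, 0.0]
force: [-0.2, 1.6, 1.9]
finger_gap: -0.001
grip_force: 0.9
```

>>> {"name": "servo_tool", "arguments": {"motion": [-1,0,0,0,0,0,-2,0,0,0,0,0,-3,0,0,0,0,0,-3,0,0,0,0,0,-3,0,0,0,0,0]}}

```text
time_s: 21.05
eef_pos: [0.4836, -0.0108, 0.1398]
orientation: [0.0, 0.756, 0.654, 0.0]
force: [2.0, 3.3, 2.1]
finger_gap: -0.001
grip_force: 1.4
```

>>> {"name": "servo_tool", "arguments": {"motion": [-1,0,-0.2,0,0,0,-2,0,-0.4,0,0,0,-3,0,-0.6,0,0,0,-3,0,-0.6,0,0,0,-3,0,-0.6,0,0,0]}}

```text
time_s: 21.55
eef_pos: [0.4832, -0.0131, 0.1403]
orientation: [-0.0, 0.757, 0.654, 0.001]
force: [2.6, 10.2, 1.5]
finger_gap: 0.001
grip_force: 5.4
```

```bash
python3 -c "
from h import *
from bench import *
info();jaw();profile()
c=read_camera('wrist')
for n,p in dict(ramcap=(-142,0,34),pivot=(-50,0,95),bar=(-48,22,152)).items():print(n,wproj(c,W(p)).round())
s=read_state();print(s['wrist_torque'],s['tau'].round(1))"
```

```text
t 21.55 tcp clamp [-2.890e+01 -1.000e-01  1.403e+02] F clamp [10.4 -1.1  1.5] gap 0.001
axes err rotvec(tool) [ 0.0003 -0.0013 -0.002 ]
top d [3.5, 5.0, 4.1, 3.1, 4.0, 3.7, 5.1]
scene d [3.4, 3.2, 3.7, 3.7, 3.8, 3.8, 3.9]
y -22 [(25.0, 20), (31.5, 63), (61.0, 56), (70.0, -42), (72.5, -64), (75.5, -33), (78.0, 142), (85.0, -66), (86.5, 30), (106.5, -68), (108.0, 64), (124.5, -95), (126.5, 122), (129.5, -242)]
y 22 [(26.5, 60), (61.0, 68), (70.0, -45), (76.0, -65), (78.0, 134), (85.0, -54), (87.0, 20), (106.5, -57), (108.0, 59), (124.5, -100), (126.5, 122), (129.5, -244)]
ramcap [317. 366.]
pivot [317. 305.]
bar [266. 362.]
[ 1.677333  -0.4364336  0.028594 ] [ -5.1 -48.3 -17.4  -1.7   0.2   0. ]
```

>>> {"name": "servo_tool", "arguments": {"motion": [-3,0,-0.3,0,0,0,-6,0,-0.6,0,0,0,-8,0,-0.8,0,0,0,-8,0,-0.8,0,0,0,-8,0,-0.8,0,0,0]}}

```text
time_s: 22.25
eef_pos: [0.4824, -0.0187, 0.1413]
orientation: [-0.001, 0.757, 0.654, 0.002]
force: [6.1, 34.2, 3.2]
finger_gap: -0.0
grip_force: 17.6
```

```bash
python3 -c "
from h import *
info();jaw();profile()"
```

```text
t 22.25 tcp clamp [-34.5  -0.  141.3] F clamp [34.7 -1.2  3.2] gap -0.0
axes err rotvec(tool) [ 0.0007 -0.0047 -0.0028]
top d [4.6, 5.5, 6.8, 5.5, 4.6, 6.4, 5.4]
scene d [5.0, 5.2, 5.2, 5.4, 5.3, 5.3, 5.2]
y -22 [(24.5, 65), (58.5, -23), (60.0, 74), (69.0, -39), (73.5, -67), (76.0, -35), (79.5, 143), (86.5, -65), (88.0, 32), (108.0, -61), (109.5, 67), (124.5, -205)]
y 22 [(21.0, 36), (58.5, -22), (60.0, 75), (69.5, -43), (74.0, -21), (76.5, -63), (79.5, 143), (86.5, -69), (88.0, 31), (108.0, -57), (109.5, 67), (124.5, -201)]
```

It yields at about 34 N (d = 5.3 mm). I'll carry on with another brisk small push.

>>> {"name": "servo_tool", "arguments": {"motion": [-3,0,0,0,0,0,-5,0,0,0,0,0,-5,0,0,0,0,0,-5,0,0,0,0,0,-5,0,0,0,0,0]}}

```text
time_s: 22.9
eef_pos: [0.4818, -0.023, 0.1415]
orientation: [-0.001, 0.757, 0.654, 0.002]
force: [6.8, 40.3, 7.4]
finger_gap: -0.002
grip_force: 20.6
```

```bash
python3 -c "
from h import *
info();jaw()"
```

```text
t 22.9 tcp clamp [-38.9  -0.  141.5] F clamp [40.8 -0.9  7.4] gap -0.002
axes err rotvec(tool) [ 0.001  -0.0055 -0.0029]
top d [6.9, 8.0, 9.3, 7.5, 7.0, 8.9, 8.0]
scene d [7.4, 7.4, 7.7, 7.8, 8.0, 8.0, 8.0]
```

>>> {"name": "servo_tool", "arguments": {"motion": [-2,0,0,0,0,0,-2.5,0,0,0,0,0,-2.5,0,0,0,0,0,-2.5,0,0,0,0,0,-2.5,0,0,0,0,0]}}

```text
time_s: 23.5
eef_pos: [0.4815, -0.0245, 0.1416]
orientation: [-0.002, 0.757, 0.653, 0.003]
force: [8.2, 50.6, 8.2]
finger_gap: -0.0
grip_force: 26.0
```

```bash
python3 -c "
from h import *
info();jaw();strip()"
```

```text
t 23.5 tcp clamp [-40.4  -0.  141.6] F clamp [51.2 -0.9  8.2] gap -0.0
axes err rotvec(tool) [ 0.0012 -0.007  -0.0033]
top d [6.9, 8.0, 9.2, 7.6, 7.2, 8.9, 8.0]
scene d [7.4, 7.4, 7.7, 7.8, 8.0, 8.0, 8.0]
-35 [(81.0, -105), (90.5, 178), (111.5, -125), (113.0, 127), (121.0, -325)]
-50 [(68.0, -105), (82.0, -96), (90.0, 176), (111.5, -87), (112.5, 121), (122.0, -326)]
-65 [(82.5, -148), (90.5, 175), (112.5, 135), (123.0, -325)]
```

>>> {"name": "servo_tool", "arguments": {"motion": [3,0,0,0,0,0,3,0,0,0,0,0,-2,0,0,0,0,0,0,0,0,0,0,0.5,0,0,0,0,0,0]}}

```text
time_s: 24.15
eef_pos: [0.4816, -0.0261, 0.1415]
orientation: [-0.001, 0.762, 0.648, 0.002]
force: [1.5, 35.0, 11.0]
finger_gap: 0.002
grip_force: 17.5
```

```bash
python3 -c "
from h import *
info();jaw();strip()"
```

```text
t 24.15 tcp clamp [-42.   -0.3 141.5] F clamp [34.9  3.5 11. ] gap 0.002
axes err rotvec(tool) [ 0.0013 -0.0045 -0.0181]
top d [9.4, 10.5, 11.6, 9.7, 9.7, 11.0, 10.8]
scene d [9.9, 10.2, 10.6, 10.3, 10.3, 10.2, 10.0]
-35 [(83.5, -109), (92.0, 136), (93.5, 82), (114.0, -122), (115.5, 128), (119.0, -319)]
-50 [(68.5, -177), (92.5, 173), (115.0, 81), (120.0, -320)]
-65 [(83.5, -83), (85.0, -113), (92.5, 167), (113.5, -105), (114.5, 107), (122.0, -322)]
```

d is now about 10.2 mm. I'll ease off slightly and let it settle.

>>> {"name": "servo_tool", "arguments": {"motion": [0.5,0,0,0,0,0,1.5,0,0,0,0,0,1.5,0,0,0,0,0,1.5,0,0,0,0,0,1.5,0,0,0,0,0]}}

```text
time_s: 24.8
eef_pos: [0.4814, -0.0251, 0.1415]
orientation: [-0.001, 0.757, 0.654, 0.002]
force: [5.9, 29.8, 5.9]
finger_gap: 0.001
grip_force: 15.0
```

```bash
python3 -c "
from h import *
info();jaw()"
```

```text
t 24.8 tcp clamp [-41.    0.  141.5] F clamp [30.4 -1.5  5.9] gap 0.001
axes err rotvec(tool) [ 0.0007 -0.004  -0.0025]
top d [9.4, 10.6, 11.6, 9.7, 9.7, 11.0, 10.9]
scene d [9.9, 10.2, 10.6, 10.3, 10.3, 10.2, 10.0]
```

>>> {"name": "servo_tool", "arguments": {"motion": [1,0,0,0,0,0,2,0,0,0,0,0,2,0,0,0,0,0,2,0,0,0,0,0,2,0,0,0,0,0]}}

```text
time_s: 25.4
eef_pos: [0.4816, -0.0238, 0.1414]
orientation: [-0.001, 0.757, 0.654, 0.001]
force: [2.3, 22.7, 6.0]
finger_gap: -0.0
grip_force: 11.5
```

```bash
python3 -c "
from h import *
info();jaw()"
```

```text
t 25.4 tcp clamp [-39.7  -0.  141.4] F clamp [22.8  0.9  6. ] gap -0.0
axes err rotvec(tool) [ 0.0006 -0.003  -0.0022]
top d [9.4, 10.6, 11.6, 9.7, 9.6, 11.0, 10.8]
scene d [9.9, 10.2, 10.6, 10.3, 10.3, 10.2, 10.0]
```

>>> {"name": "servo_tool", "arguments": {"motion": [1,0,0,0,0,0,1.5,0,0,0,0,0,1.5,0,0,0,0,0,1.5,0,0,0,0,0,1.5,0,0,0,0,0]}}

```text
time_s: 26.0
eef_pos: [0.4818, -0.0228, 0.1413]
orientation: [-0.001, 0.757, 0.654, 0.001]
force: [2.2, 16.5, 4.5]
finger_gap: -0.002
grip_force: 8.7
```

```bash
python3 -c "
from h import *
info();jaw();strip()"
```

```text
t 26.0 tcp clamp [-38.7   0.  141.3] F clamp [16.6  0.2  4.5] gap -0.002
axes err rotvec(tool) [ 0.0004 -0.0022 -0.002 ]
top d [9.3, 10.6, 11.6, 9.7, 9.6, 11.0, 10.7]
scene d [9.8, 10.2, 10.6, 10.3, 10.3, 10.2, 10.0]
-35 [(83.5, -113), (93.0, 177), (114.0, -123), (115.0, 85), (122.0, -323)]
-50 [(69.5, -130), (84.5, -90), (92.5, 170), (113.5, -124), (115.0, 120), (123.0, -324)]
-65 [(85.0, -169), (91.5, 87), (93.0, 123), (113.5, -119), (115.0, 133), (124.5, -327)]
```

The state is stable: d is about 10 of 18 mm, the trigger is held in at 16.6 N, and the strip is home. I'll check the strip's end and hand in.

```bash
python3 -c "
from h import *
from bench import *
c=read_camera('top')
for y in np.arange(-86,-70,2):
    u=proj(c,W((104,y,48)));print(int(y),c['image'][int(u[1]+.5),int(u[0]+.5)].tolist(),end=' ')
print(close_job())"
```

```text
-86 [175, 174, 164] -84 [174, 174, 166] -82 [179, 164, 139] -80 [179, 164, 139] -78 [205, 173, 117] -76 [218, 186, 125] -74 [218, 187, 127] -72 [218, 186, 128] the job is handed in; nothing more can be done
None
```

I handed the job in with the strip home against the end stop and the trigger still held in at about 17 N. The jaw's spring was compressed about 10 of its 18 mm, slightly over half. The ratchet stuck on the last stroke, so my fingertips pushed the trigger bar with up to about 51 N, well above the 20 N expected; I don't know if that breaks the 40 N limit on the arm and gripper body.

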